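# Dock the parts crate and press the call button

### The arm

A 6-joint arm with a two-finger parallel gripper is mounted at the origin on the work surface. World frame = base frame: x ahead of the robot, y to its left, z up, the work surface at z = 0. Lengths are in mm, angles in rad, forces in N, time in s.
With the tool pointing down it reaches from about 350 to 975 mm from the base axis. Payload 7.1 kg.
Tool frame: the origin (TCP) lies at the very end of the fingers, on their centre line; the grasp point (between the pads) lies 19 mm behind it; z points along the fingers, y is the line along which they close (so a half turn about z gives the same grasp; the last joint's range is limited). The gripper opens to 88 mm and grips with 3 to 60 N. Pads are 20 mm wide; open, the fingers measure 115 mm over their backs; the gripper's body (75 mm by 178 mm) begins 61 mm behind the grasp point.
Start: joints at [-1.161, 0.423, 1.63, -0, 1.089, -0.019], TCP at [259.877, -568.391, 190.675] pointing down, gripper open.
Joint ranges: [-3, 3], [-0.9, 2.11], [0.09, 2.58], [-1.31, 4.45], [0.11, 2.69], [-2.54, 2.54]. Speed limits (rad/s): [2.39, 2.39, 3.01, 3.14, 3.14, 3.14].

### API

Orientations are given as a rotation vector (axis times angle).
In Python, from workcell import sensors, imaging, close_job gives the robot as it stands. The module is installed in compiled form; this text tells all that it offers.
- The arm moves only by the tool servo_tool, never from a script. Its argument "steps" is a list of rows, each a list of 3 entries, a list of its own where there are three numbers: the shift along the world's x, y, z in m, then the turn, a rotation vector about the world's x, y, z in degrees, then the opening, from -1 (shut) to 1 (fully open). A call has exactly 8 rows; each row shifts and turns the commanded pose from where the row before left it; what a row does not reach is not made up. A row lasts 1/12 s, in which the tool goes at most 41.7 mm and 7.16 degrees, less where a joint would pass 70% of its speed; a pose out of reach is approached as far as the arm can. A call is refused whole if a number of a shift passes 0.0417 or a number of a turn 7.16, either way. A call with a gripper value outside its range is refused whole. The fingers move at their own pace and stop on an object; the grip force is fixed at half the most. Time passes only in rows, so rows that do not move let the fingers close, or fill a call up. It gives the time, the measured TCP pose, the force, the opening and the grip force at its end, in the units of the state.
- sensors.get_obs(): the state, without advancing time (a new reading comes with each control period).
- imaging.get_image(name): name is "scene" or "top" or "wrist"; returns a dict with "color" (384x512x3 uint8, blue, green, red), "range_z" (384x512 float32, mm along the optical axis (not along the pixel's ray), 0 where there is no reading), "vertical_fov" (degrees; the focal length in pixels is half the picture's height over the tangent of half this angle, whatever the lens; pixels are square), "cx", "cy" (the principal point, pixels), "rvec" (rotation vector, rad) and "tvec" (3), from world to camera coordinates, as OpenCV has them; the wrist camera has in their place "tool_from_camera" (4x4, takes a point from camera to tool coordinates, whose origin is the TCP and whose axes are the flange's). Camera axes: x right, y down, z forward; pixel columns grow to the right and rows downward; lengths in mm; the calibration is good to about 2 mm. A picture is of the moment at which its call begins: read the wrist's pose just before it.
- close_job(): hands the job in; it is judged then, once.
The state is a dict: "t": time; "qpos": joint angles; "qvel": joint speeds; "joint_torque": joint torques, N m; "ee_pos": TCP position; "orientation": TCP orientation; "ft_force": force on the tool from outside, world axes, zero at the start; "moment": the same for the moment, N m; "width": finger opening in mm; "grasp_force": force on a finger pad.
Only numpy, scipy, OpenCV 4.12 (cv2) and the standard library are available. Lean on these libraries where they do the work, as an engineer would, in place of code of your own. Each camera call takes 0.05 s, during which the arm holds its last target. There are 200 camera calls.

### The job

Push the tall, heavy parts crate along the table into its dock until it is fully home against the stop plate. Push it only low, on its foot bar, with the fingers, so that it slides on its base: do not let it tip, and do not grasp, lift or drag it from higher up. When it is home, press the button on the pillar behind the stop fully down and let it go, and leave the other things on the table alone.

Things in the scene. Friction and masses are not known exactly. Their poses are not given: they have to be found in the camera images.
- crate: Tall open-topped grey plastic crate full of small black and white moulded parts, 0.7 to 1 kg, loose, upright. Body 140 mm along its x, 80 mm along its y, top 180 mm high. Origin: at table height under the body's centre. It is pushed along its +y, front face (y = +40 mm) first. Centre of mass about 80 mm up, within 5 mm of the body's centre. Starts askew by up to 0.2 rad to the dock.
- foot_bar (a point): Middle of the rear face (the face to push, looking to -y) of the crate's dark steel foot bar: 16 mm up, 80 mm behind the crate's origin. Bar 140 mm long in x, 15 mm thick, top 32 mm up, at the rear edge of a 12 mm base plate that sticks out 40 mm behind the crate's body. Pushed here the crate slides at 3 to 8 N (friction 0.5 to 0.7); pushed above 50 mm up it may tip forward.
- dock: Fixed aluminium dock, open at its -y side. Origin: on the table, where the crate's origin lies when fully home, axes then parallel; the crate enters along +y. Side fences 35 mm high, inner faces at x = -78 and +78 mm (8 mm play each side) from the stop back to y = -45 mm. At the start the crate's origin lies at y = -230 to -170 mm and within 25 mm of x = 0 in this frame.
- dock_stop (a point): Middle of the foot of the stop plate's inner face, at y = +40 mm in the dock's frame, where the crate's front face ends. Plate 200 mm wide, 14 mm thick, 70 mm high.
- dock_mouth (a point): Middle of the dock's mouth, at table height, y = -82 mm in the dock's frame. From y = -45 mm to here the fences flare outward at 0.42 rad; at the mouth their inner faces are 97 mm off the centre line each side.
- call_top (a point): Centre of the top of the round black push button, 132 mm above the table when released, pressed straight down. Cap 34 mm across, 10 mm proud of a dark collar 50 mm across. It sits on a cream pillar 70 mm square and 110 mm high, fixed to the dock behind the stop, centred at y = +150 mm in the dock's frame.
- call (a joint): Travel of the push button: 0 m released, 0.006 m fully down. Springs back by itself; starts to move at 1.5 N, fully down at 5 N.
- tray: Bystander, not to be moved: loose clear plastic compartment tray 160 (x) by 100 (y) by 30 mm, origin under its centre.
- jar: Bystander, not to be moved: loose white jar with a black cap, 60 mm across, 100 mm high, origin under its centre.
- driver: Bystander, not to be moved: loose screwdriver with a black handle lying along its own x, about 200 mm long.
- bobbin: Bystander, not to be moved: loose white plastic bobbin, 60 mm across, 40 mm high, origin under its centre.
Things that resemble listed ones, but are neither listed nor needed, are in the scene too. Leave any pink or red look-alike of the crate alone.

How it is judged:
By the outcome, as a careful person would: the job done as asked, in the order asked, and still so for the second after the job is handed in, with the robot touching nothing.
It also fails if it takes over 53 s, if anything falls off the work surface, if the arm or the gripper's body presses on something with over 40 N, if the wrist force passes 120 N, or if a joint passes its speed limit or range.

## Working session

There is one attempt and no reset: what is moved stays moved. The work goes in short steps, Python scripts to look and compute and a tool call to move; the robot and the scene stay as the last step left them, time stands still between calls to the robot, and variables do not carry over. Pictures are saved under pics/ and viewed, at most 10 in all, crops included, and the job is handed in when it is done.

Besides the shell and the picture viewer there is one more tool, called after "Request:" in YAML: its name, and indented under it one key for each argument. servo_tool: Moves the arm, as the interface text tells. Its arguments: {"type":"object","properties":{"steps":{"type":"array"}},"required":["steps"]}

```bash
mkdir -p pics; cat > h.py <<'E'
import numpy as np, cv2
from workcell import sensors, imaging, close_job
def cloud(name):
    d=imaging.get_image(name); z=d["range_z"].astype(float); f=192/np.tan(np.radians(d["vertical_fov"])/2)
    v,u=np.mgrid[0:384,0:512]
    P=np.stack([(u-d["cx"])/f*z,(v-d["cy"])/f*z,z],-1)
    R=cv2.Rodrigues(np.array(d["rvec"],float))[0]
    W=(P-np.array(d["tvec"],float).reshape(3))@R
    W[z==0]=np.nan
    return d["color"],W
E
python3 - <<'E'
from h import *
print(sensors.get_obs())
out=[]
for n in("scene","top"):
    c,W=cloud(n); np.savez(n+"0",c=c,W=W); cv2.imwrite(f"pics/{n}0.png",cv2.resize(c,(800,600)))
    print(n,W[::64,::64].round(0).tolist()[3])
E
```

```text
{'t': 0.0, 'qpos': array([-1.16099520e+00,  4.23860540e-01,  1.63068997e+00,  1.85601802e-05,
        1.08856236e+00, -1.90095523e-02]), 'qvel': array([-0.00123857, -0.00115093, -0.00077202,  0.0015445 , -0.00109912,
        0.00053178]), 'joint_torque': array([-1.49622396e-03, -5.44634485e+01, -2.73665106e+01,  6.44056569e-02,
        2.28396471e-02, -1.34722177e-04]), 'ee_pos': array([ 259.65307959, -567.85370432,  189.88943285]), 'orientation': array([-3.06820248e+00, -6.68094219e-01,  4.38095504e-04]), 'ft_force': array([ 0.66293084,  0.20360315, -0.41436717]), 'moment': array([ 0.03532654,  0.01289754, -0.00522876]), 'grasp_force': 0.0, 'width': 87.60755698224209}
scene [[1914.0, -1141.0, -756.0], [1540.0, -1092.0, -742.0], [895.0, -136.0, 4.0], [701.0, -102.0, 18.0], [519.0, 18.0, 105.0], [322.0, -88.0, 3.0], [133.0, -72.0, 2.0], [22.0, 66.0, 109.0]]
top [[542.0, 1042.0, -173.0], [531.0, 707.0, -3.0], [533.0, 470.0, 1.0], [533.0, 235.0, 9.0], [524.0, 3.0, 153.0], [537.0, -229.0, 0.0], [538.0, -461.0, -2.0], [539.0, -691.0, -1.0]]
```

View pics/top0.png

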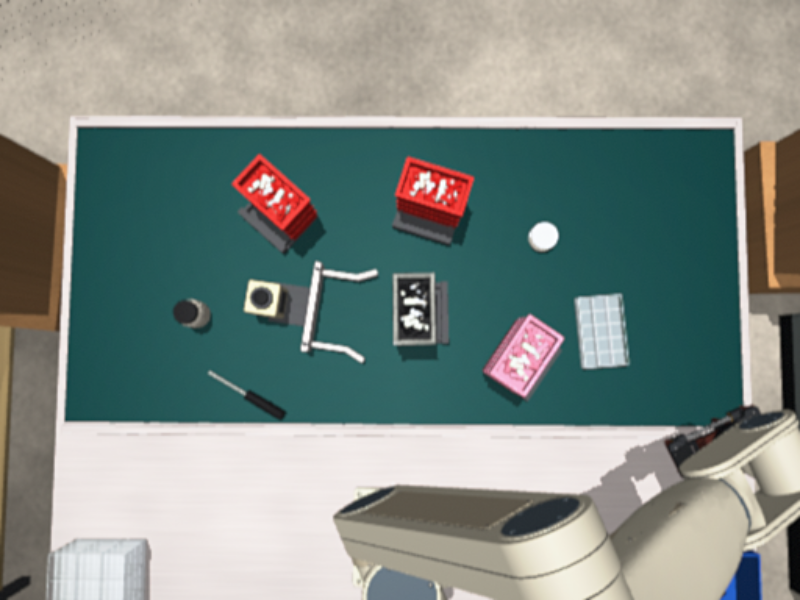

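View pics/scene0.png

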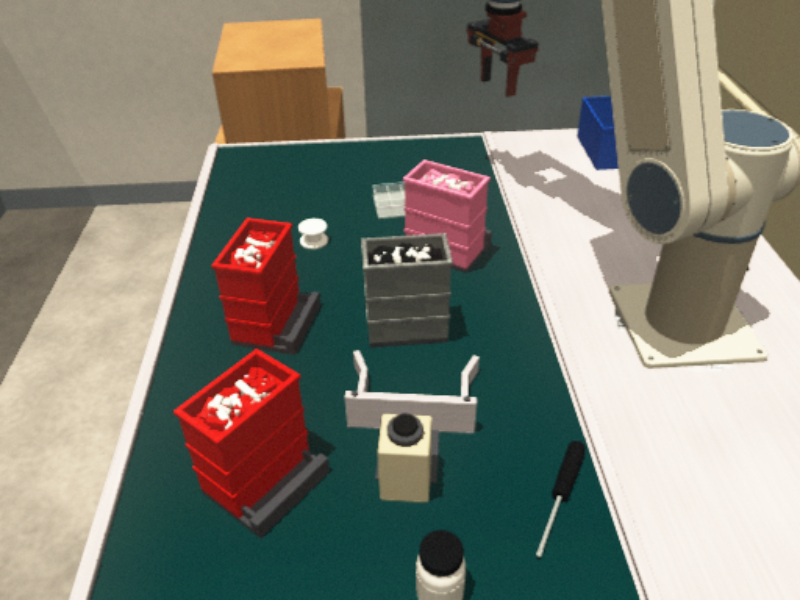

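The crate (top view px ~(415,310)) has its foot bar to the right at (443,312). The dock opens right, with its stop at (312,307) and the button at (262,297). Pushing is roughly world +y. The pink crate at (525,357) stands between the arm and the bar.

```bash
cat >> h.py <<'E'
def rect(W,u0,u1,v0,v1,z0,z1,s=1.5625):
    S=W[int(v0/s):int(v1/s),int(u0/s):int(u1/s)].reshape(-1,3)
    S=S[(S[:,2]>z0)&(S[:,2]<z1)]
    r=cv2.minAreaRect(S[:,:2].astype(np.float32))
    return len(S),np.round(S.mean(0),1),np.round(r[0],1),np.round(r[1],1),round(r[2],2)
E
python3 - <<'E'
from h import *
W=np.load("top0.npz")["W"]
for n,a in dict(crate=(385,455,262,358,150,200),bar=(425,455,270,355,22,45),stop=(298,328,255,360,55,80),fencL=(318,385,262,285,22,50),fencR=(310,370,338,368,22,50),pillar=(240,290,275,325,100,125),button=(240,290,275,325,125,145),pink=(480,570,310,405,100,200),pinklow=(480,570,310,405,15,50),table=(340,380,295,335,-20,20)).items():
    try: print(n,*rect(W,*a))
    except Exception as e: print(n,e)
S=np.load("scene0.npz")["W"]
for n,a in dict(crate=(355,455,225,345,165,200),stop=(340,480,385,435,62,80),button=(380,435,405,450,125,145),pillar=(370,440,405,450,100,120),pinktop=(400,495,155,280,165,200),table=(470,530,300,400,-20,20)).items():
    print("s",n,*rect(S,*a))
E
```

```text
crate 1156 [506.7 -25.8 170.7] [507.1 -24.9] [146.2  85.2] 1.69
bar 189 [512.4 -95.8  32.8] [508.9 -90.2] [136.3  28.6] 1.12
stop 254 [517.3 201.6  69.6] [518.4 202.4] [ 15.5 197.8] 81.81
fencL 125 [592.5 125.6  35.6] [599.9 125.1] [ 42.3 132. ] 8.32
fencR 109 [422.9 148.2  35. ] [421.1 147.2] [125.8  21.5] 76.55
pillar 330 [531.8 301.3 112.9] [532.6 304.4] [72.7 69.5] 81.92
button 96 [531.6 303.2 132.1] [531.2 304.4] [34.4 44.2] 19.12
pink 1351 [ 412.5 -254.8  166.8] [ 412.1 -256.4] [ 87.2 146.5] 56.03
pinklow 142 [ 381.5 -297.5   31.6] [ 402.1 -272.7] [121.8 140.6] 55.21
table 671 [503.6  99.4   1.6] [503.7  99.7] [91.2 91.7] 0.47
s crate 1170 [507.8 -19.5 174.7] [507.5 -21.5] [145.8  92.2] 1.32
s stop 542 [517.  207.6  68.9] [518.1 205.4] [ 18.1 199. ] 82.0
s button 184 [532.8 310.  131.4] [532.  308.2] [33.8 33.1] 1.27
s pillar 409 [533.3 312.4 111. ] [532.7 305. ] [65.5 70.2] 81.97
s pinktop 1492 [ 440.7 -149.3  174.8] [ 456.5 -142.9] [353.6 159.8] 68.57
s table 2420 [346.5  39.6   1.3] [342.9  33.7] [261.7 113.1] 81.67
```

Request:
servo_tool:
  steps:
    - [[0.0,0.0,0.02],[0,0,6.7],1]
    - [[0.005,0.01,0.02],[0,0,6.7],1]
    - [[0.016,0.027,0.02],[0,0,6.7],1]
    - [[0.018,0.03,0],[0,0,6.7],1]
    - [[0.018,0.03,0],[0,0,6.7],1]
    - [[0.018,0.03,0],[0,0,6.7],1]
    - [[0.018,0.03,0],[0,0,6.7],1]
    - [[0.018,0.03,0],[0,0,6.7],1]

```text
t: 0.77
ee_pos: [371.2, -379.7, 250.4]
orientation: [-2.433, -1.987, -0.0]
ft_force: [0.8, -0.5, -0.0]
width: 87.7
grasp_force: 0.0
```

Request:
servo_tool:
  steps:
    - [[0.018,0.03,0],[0,0,6.7],1]
    - [[0.018,0.03,0],[0,0,6.6],1]
    - [[0.018,0.03,0],[0,0,0],1]
    - [[0.018,0.03,0],[0,0,0],1]
    - [[0.018,0.03,0],[0,0,0],1]
    - [[0.018,0.03,0],[0,0,0],1]
    - [[0.018,0.03,0],[0,0,0],1]
    - [[0.016,0.03,0],[0,0,0],1]

```text
t: 1.43
ee_pos: [513.5, -139.6, 250.5]
orientation: [-2.192, -2.25, 0.0]
ft_force: [-0.3, -0.3, -0.2]
width: 87.5
grasp_force: 0.0
```

```bash
cat >> h.py <<'E'
def st():
    o=sensors.get_obs(); R=cv2.Rodrigues(np.array(o["orientation"],float))[0]
    print("t",round(o["t"],2),"p",o["ee_pos"].round(1),"yaw(tool y)",round(np.degrees(np.arctan2(R[1,1],R[0,1])),2),"z",R[:,2].round(3),"F",o["ft_force"].round(1),"q",o["qpos"].round(2))
    return o,R
E
python3 - <<'E'
from h import *
st()
print(np.round(imaging.get_image("wrist")["tool_from_camera"],2))
c,W=cloud("scene"); cv2.imwrite("pics/scene1.png",cv2.resize(c,(800,600)))
E
```

```text
t 1.43 p [ 513.5 -139.6  250.5] yaw(tool y) 1.47 z [-0.  0. -1.] F [-0.3 -0.3 -0.2] q [-0.29  0.22  1.78  0.    1.15 -0.31]
[[  -0.     -0.96   -0.27   72.75]
 [   1.      0.     -0.     -0.9 ]
 [   0.     -0.27    0.96 -194.4 ]
 [   0.      0.      0.      1.  ]]
```

View pics/scene1.png

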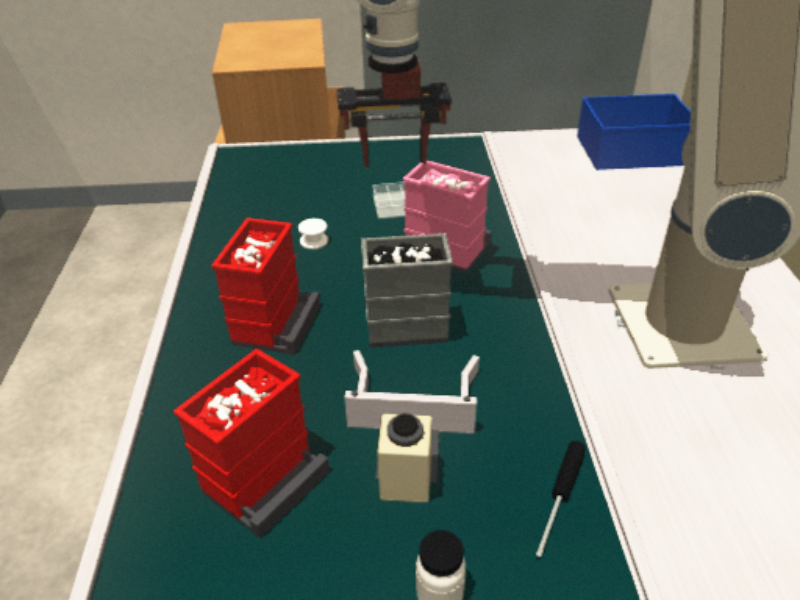

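The gripper is level and clear, just behind and above the crate. The wrist camera sits on the crate side, so I'll tilt the tool back 10° and descend behind the bar.

Request:
servo_tool:
  steps:
    - [[-0.002,0,-0.02],[5,0,0],1]
    - [[-0.002,0,-0.03],[5,0,0],1]
    - [[0,0,-0.035],[0,0,0],1]
    - [[0,0,-0.035],[0,0,0],1]
    - [[0,0,-0.035],[0,0,0],1]
    - [[0,0,-0.035],[0,0,0],1]
    - [[0,0,-0.03],[0,0,0],1]
    - [[0,0,-0.018],[0,0,0],1]

```text
t: 2.2
ee_pos: [506.4, -141.4, 9.4]
orientation: [-2.102, -2.155, -0.186]
ft_force: [-0.6, 0.5, 0.6]
width: 88.0
grasp_force: 0.0
```

Request:
servo_tool:
  steps:
    - [[0,0,0],[0,0,0],1]
    - [[0,0.004,0],[0,0,0],1]
    - [[0,0.004,0],[0,0,0],1]
    - [[0,0.004,0],[0,0,0],1]
    - [[0,0.004,0],[0,0,0],1]
    - [[0,0.002,0],[0,0,0],1]
    - [[0,0.002,0],[0,0,0],1]
    - [[0,0,0],[0,0,0],1]

```text
t: 2.87
ee_pos: [509.2, -121.0, 13.2]
orientation: [-2.103, -2.16, -0.189]
ft_force: [-0.2, -0.8, -0.1]
width: 88.3
grasp_force: 0.0
```

```bash
python3 - <<'E'
from h import *
st()
c,W=cloud("top"); cv2.imwrite("pics/top1.png",cv2.resize(c[150:260,150:370],(800,400)))
print(rect(W,385,455,262,358,150,200))
E
```

```text
t 2.87 p [ 509.2 -121.    13.2] yaw(tool y) 1.48 z [ 0.001  0.173 -0.985] F [-0.2 -0.8 -0.1] q [-0.36  0.58  1.91  0.25  0.72 -0.58]
(1156, array([506.9, -25.8, 170.4]), array([507.3, -24.9]), array([146.4,  85.2]), 1.68)
```

View pics/top1.png

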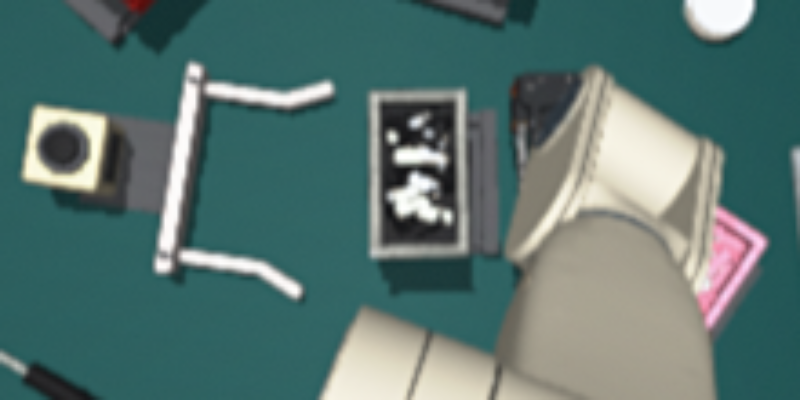

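The crate is unmoved and the bar is about 8 mm ahead of the fingers. I'll start the straight part of the push.

Request:
servo_tool:
  steps:
    - [[0,0.003,0],[0,0,0],1]
    - [[0,0.003,0],[0,0,0],1]
    - [[0,0.003,0],[0,0,0],1]
    - [[0,0.003,0],[0,0,0],1]
    - [[-0.0002,0.005,0],[0,0,0],1]
    - [[-0.0002,0.005,0],[0,0,0],1]
    - [[-0.0002,0.005,0],[0,0,0],1]
    - [[-0.0002,0.005,0],[0,0,0],1]

```text
t: 3.58
ee_pos: [508.0, -88.8, 12.6]
orientation: [-2.103, -2.158, -0.189]
ft_force: [0.4, 0.2, -0.1]
width: 87.6
grasp_force: 0.0
```

Request:
servo_tool:
  steps:
    - [[-0.0001,0.005,0],[0,0,0],1]
    - [[-0.0001,0.005,0],[0,0,0],1]
    - [[-0.0001,0.005,0],[0,0,0],1]
    - [[-0.0001,0.005,0],[0,0,0],1]
    - [[-0.0001,0.004,0],[0,0,0],1]
    - [[0,0.002,0],[0,0,0],1]
    - [[0,0,0],[0,0,0],1]
    - [[0,0,0],[0,0,0],1]

```text
t: 4.25
ee_pos: [508.9, -64.3, 13.3]
orientation: [-2.105, -2.161, -0.19]
ft_force: [0.3, -7.1, 4.5]
width: 87.7
grasp_force: 3.5
```

```bash
cat >> h.py <<'E'
def crate(n="top"):
    c,W=cloud(n); m=(W[...,2]>150)&(W[...,2]<200)&(abs(W[...,0]-510)<110)&(W[...,1]>-75)&(W[...,1]<215)
    # grey low-saturation dark pixels
    r=cv2.minAreaRect(W[m][:,:2].astype(np.float32)); 
    O=np.array([511.4,157.]); a=np.radians(-8.1); A=np.array([[np.cos(a),np.sin(a)],[-np.sin(a),np.cos(a)]])
    print(m.sum(),r,"dock frame",(A@(np.array(r[0])-O)).round(1)); return c,W,m
E
python3 - <<'E'
from h import *
st()
crate(); crate("scene")
E
```

```text
t 4.25 p [508.9 -64.3  13.3] yaw(tool y) 1.47 z [ 0.003  0.172 -0.985] F [ 0.3 -7.1  4.5] q [-0.26  0.56  1.95  0.27  0.69 -0.5 ]
1263 ((514.7510986328125, -21.392009735107422), (159.7713165283203, 107.55894470214844), 0.3815675675868988) dock frame [  28.5 -176.1]
1906 ((508.6580505371094, -18.07750701904297), (173.7162322998047, 114.35576629638672), 1.0140451192855835) dock frame [  22.  -173.7]
```

```bash
python3 - <<'E'
from h import *
c,W=cloud("top"); s=imaging.get_image("wrist")["color"]
a=cv2.resize(c[150:260,150:370],(800,400))[:,:420]; b=cv2.resize(s,(380,285))
im=np.zeros((400,800,3),np.uint8); im[:,:420]=a; im[:285,420:]=b
cv2.imwrite("pics/c2.png",im)
np.savez("t2",c=c,W=W)
print(W[198,255:285:2].round(0).tolist())
E
```

```text
[[503.0, 6.0, 170.0], [503.0, -0.0, 173.0], [502.0, -6.0, 181.0], [503.0, -13.0, 179.0], [503.0, -19.0, 174.0], [502.0, -26.0, 180.0], [503.0, -32.0, 180.0], [503.0, -39.0, 177.0], [502.0, -45.0, 186.0], [502.0, -51.0, 186.0], [491.0, -50.0, 366.0], [490.0, -54.0, 393.0], [488.0, -58.0, 423.0], [486.0, -62.0, 449.0], [485.0, -66.0, 474.0]]
```

View pics/c2.png

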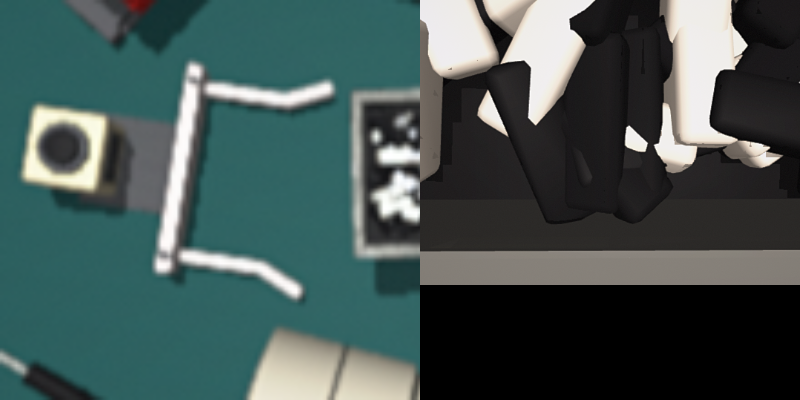

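```bash
python3 - <<'E'
from h import *
for f in("top0.npz","t2.npz"):
    W=np.load(f)["W"]; m=(W[...,2]>165)&(W[...,2]<190)&(abs(W[...,0]-508)<80)&(abs(W[...,1])<80)
    for x in(450,480,507,530,560):
        s=m&(abs(W[...,0]-x)<8); print(x,W[s][:,1].min().round(1),W[s][:,1].max().round(1),end=' | ')
    print()
o,R=st()
d=imaging.get_image("wrist"); z=d["range_z"].astype(float); f=192/np.tan(np.radians(d["vertical_fov"])/2)
v,u=np.mgrid[0:384,0:512]; T=np.array(d["tool_from_camera"])
P=np.stack([(u-d["cx"])/f*z,(v-d["cy"])/f*z,z],-1)@T[:3,:3].T+T[:3,3]
Wd=P@R.T+o["ee_pos"]; 
print(Wd[::24,256].round(0).tolist())
c,W=cloud("scene"); cv2.imwrite("pics/s2.png",cv2.resize(c[120:260,200:340],(700,700))[:600])
E
```

```text
450 -67.9 15.8 | 480 -67.9 15.9 | 507 -67.5 16.1 | 530 -64.4 16.3 | 560 -64.5 16.4 | 
450 -23.0 31.8 | 480 -51.5 32.1 | 507 -51.5 32.2 | 530 -51.3 32.4 | 560 -74.7 32.7 | 
t 4.45 p [508.8 -64.3  13.3] yaw(tool y) 1.46 z [ 0.003  0.172 -0.985] F [ 0.6 -6.2  4.9] q [-0.26  0.56  1.95  0.27  0.69 -0.5 ]
[[506.0, -26.0, 217.0], [506.0, -26.0, 217.0], [506.0, -26.0, 217.0], [506.0, -26.0, 217.0], [506.0, -26.0, 217.0], [506.0, -26.0, 217.0], [506.0, -26.0, 217.0], [506.0, -26.0, 217.0], [506.0, -26.0, 217.0], [506.0, -26.0, 217.0], [506.0, -26.0, 217.0], [506.0, -26.0, 217.0], [506.0, -26.0, 217.0], [506.0, -26.0, 217.0], [506.0, -26.0, 217.0], [506.0, -26.0, 217.0]]
```

View pics/s2.png

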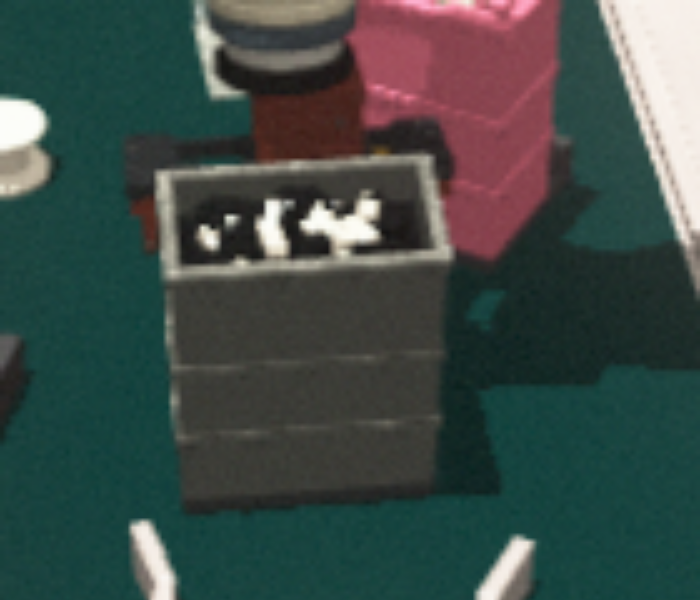

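```bash
python3 - <<'E'
from h import *
c,W=cloud("scene"); np.savez("s2",c=c,W=W)
for v,u in[(152,228),(155,230),(160,229),(165,230),(168,230),(152,284),(140,262),(160,260),(173,260),(219,240),(215,280)]: print(v,u,W[v,u].round(0),c[v,u])
W0=np.load("top0.npz")["W"]
m=(abs(W0[...,0]-510)<60)&(W0[...,1]>-115)&(W0[...,1]<-60)
for y in range(-115,-60,3):
    s=m&(abs(W0[...,1]-y)<1.5); print(y,s.sum(),np.median(W0[s][:,2]).round(1) if s.any() else '',end='; ')
E
```

```text
152 228 [587. -81. 169.] [55 55 53]
155 230 [582. -63. 171.] [53 55 55]
160 229 [586. -55. 160.] [33 42 82]
165 230 [584. -52. 146.] [37 47 89]
168 230 [584. -52. 135.] [49 55 82]
152 284 [440. -42. 186.] [168 183 188]
140 262 [496. -64. 213.] [33 40 70]
160 260 [504. -27. 175.] [32 35 36]
173 260 [509.  35. 180.] [155 171 171]
219 240 [565.  22.  14.] [52 56 57]
215 280 [454.  17.  16.] [54 60 59]
-115 0 ; -112 33 2.3; -109 33 1.3; -106 0 ; -103 34 33.9; -100 34 33.1; -97 34 33.1; -94 31 32.6; -91 20 17.4; -88 43 14.1; -85 9 19.1; -82 33 13.1; -79 33 13.5; -76 17 13.4; -73 0 ; -70 0 ; -67 16 180.6; -64 37 181.4; -61 36 181.5;
```

```bash
python3 - <<'E'
from h import *
o,R=st()
for n in("scene","top"):
    d=imaging.get_image(n); f=192/np.tan(np.radians(d["vertical_fov"])/2); K=np.array([[f,0,d["cx"]],[0,f,d["cy"]],[0,0,1.]])
    pr=lambda P:(cv2.projectPoints(np.array(P,float),np.array(d["rvec"],float),np.array(d["tvec"],float),K,None)[0].reshape(-1,2)).round(1)
    print(n,"tips at z250:",pr([[513.5+s,-139.6,250.5] for s in(-50,50)])*1.5625)
    p=o["ee_pos"]; print("now tips",pr([p-50*R[:,1],p+50*R[:,1],p+57*R[:,1]-60*R[:,2]]), "body",pr([p-89*R[:,1]-85*R[:,2]+37*R[:,0],p+89*R[:,1]-85*R[:,2]+37*R[:,0]]))
    cv2.imwrite(f"pics/{n}3.png",d["color"])
E
```

```text
t 4.6 p [508.9 -64.3  13.3] yaw(tool y) 1.45 z [ 0.003  0.172 -0.985] F [ 0.2 -6.3  4.3] q [-0.26  0.56  1.95  0.27  0.69 -0.5 ]
scene tips at z250: [[424.53125 175.625  ]
 [366.875   178.28125]]
now tips [[275.1 196.8]
 [240.9 199.1]
 [237.6 181. ]] body [[290.8 176. ]
 [226.2 180.1]]
top tips at z250: [[472.96875 327.5    ]
 [472.8125  276.5625 ]]
now tips [[275.1 213. ]
 [274.5 185.3]
 [278.1 181.8]] body [[270.  224.2]
 [268.9 171.8]]
```

```bash
python3 - <<'E'
from h import *
z=np.load("scene0.npz"); c,W=z["c"],z["W"]
for v in range(0,66,3):
    r=[(u,*W[v,u].round(0).astype(int)) for u in range(296,350,4) if not np.isnan(W[v,u,0]) and W[v,u,1]>-900 and W[v,u,2]>20]
    if r: print(v,r)
im=cv2.resize(c[0:70,290:360],(600,600),interpolation=cv2.INTER_CUBIC); cv2.imwrite("pics/g0.png",im)
E
```

```text
0 [(316, np.int64(286), np.int64(-537), np.int64(420)), (320, np.int64(274), np.int64(-534), np.int64(421)), (324, np.int64(262), np.int64(-529), np.int64(422)), (328, np.int64(250), np.int64(-529), np.int64(421))]
3 [(312, np.int64(293), np.int64(-567), np.int64(402)), (316, np.int64(285), np.int64(-544), np.int64(409)), (320, np.int64(273), np.int64(-537), np.int64(411)), (324, np.int64(261), np.int64(-534), np.int64(411)), (328, np.int64(247), np.int64(-538), np.int64(409)), (332, np.int64(228), np.int64(-563), np.int64(401))]
6 [(312, np.int64(295), np.int64(-553), np.int64(397)), (316, np.int64(284), np.int64(-543), np.int64(400)), (320, np.int64(272), np.int64(-537), np.int64(401)), (324, np.int64(259), np.int64(-539), np.int64(400)), (328, np.int64(248), np.int64(-531), np.int64(402)), (332, np.int64(231), np.int64(-548), np.int64(396))]
9 [(312, np.int64(293), np.int64(-563), np.int64(385)), (316, np.int64(284), np.int64(-541), np.int64(391)), (320, np.int64(272), np.int64(-533), np.int64(393)), (324, np.int64(260), np.int64(-532), np.int64(393)), (328, np.int64(248), np.int6
[... 4957 characters left out ...]
, np.int64(276), np.int64(-608), np.int64(235)), (324, np.int64(252), np.int64(-521), np.int64(268)), (328, np.int64(238), np.int64(-522), np.int64(268))]
51 [(308, np.int64(290), np.int64(-606), np.int64(225)), (312, np.int64(276), np.int64(-604), np.int64(225)), (324, np.int64(251), np.int64(-519), np.int64(259)), (328, np.int64(238), np.int64(-517), np.int64(259))]
54 [(324, np.int64(251), np.int64(-514), np.int64(250)), (328, np.int64(236), np.int64(-521), np.int64(247))]
57 [(324, np.int64(250), np.int64(-514), np.int64(240)), (328, np.int64(234), np.int64(-525), np.int64(234))]
60 [(324, np.int64(249), np.int64(-516), np.int64(228)), (328, np.int64(234), np.int64(-524), np.int64(224))]
```

View pics/g0.png

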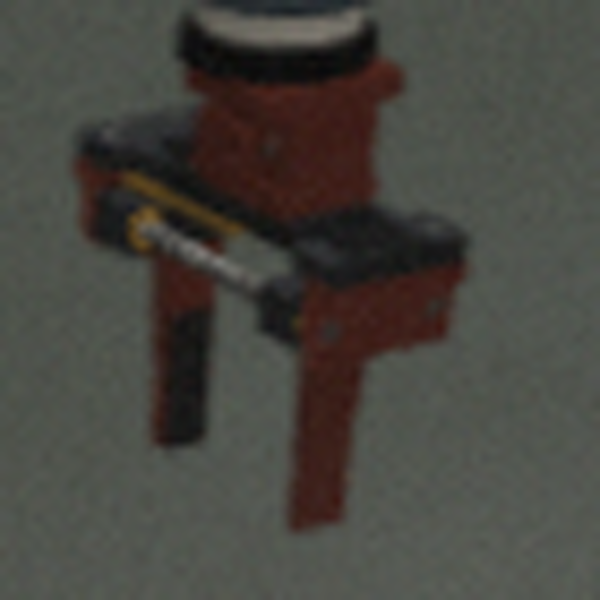

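The pictures show the real fingertips at z≈222 when the reported TCP was 190. They are about 32 mm short of the TCP frame, so the fingers passed over the bar and the contact was too high. The crate slid 16 mm and stayed upright. I'll back off, lower, and push on the bar properly.

Request:
servo_tool:
  steps:
    - [[0,-0.008,0],[0,0,0],1]
    - [[0,-0.012,0],[0,0,0],1]
    - [[0,-0.012,0],[0,0,0],1]
    - [[0,-0.012,0],[0,0,0],1]
    - [[0,-0.008,0],[0,0,0],1]
    - [[0,0,0],[0,0,0],1]
    - [[0,0,0],[0,0,0],1]
    - [[0,0,0],[0,0,0],1]

```text
t: 5.37
ee_pos: [507.3, -115.4, 12.6]
orientation: [-2.104, -2.157, -0.189]
ft_force: [0.0, -0.8, 0.1]
width: 87.5
grasp_force: 0.0
```

```bash
python3 - <<'E'
from h import *
st()
c,W=cloud("top"); m=(W[...,2]>165)&(W[...,2]<190)&(abs(W[...,0]-508)<80)&(W[...,1]>-62)&(W[...,1]<80)
print(cv2.minAreaRect(W[m][:,:2].astype(np.float32)))
for x in(450,480,507,530,560):
    s=m&(abs(W[...,0]-x)<8); print(x,W[s][:,1].min().round(1),W[s][:,1].max().round(1),end=' | ')
c,S=cloud("scene"); 
# gripper parts: beside crate, red
hsv=cv2.cvtColor(c,cv2.COLOR_BGR2HSV)
g=(abs(S[...,0]-508)<110)&(S[...,1]<-85)&(S[...,1]>-175)&(S[...,2]>20)&(S[...,2]<330)
for z in range(20,330,15):
    s=g&(abs(S[...,2]-z)<7.5); 
    if s.sum()>3: print(z,s.sum(),S[s].min(0).round(0)[:2],S[s].max(0).round(0)[:2])
cv2.imwrite("pics/s4.png",cv2.resize(c[110:250,200:340],(600,600)))
E
```

```text
t 5.37 p [ 507.3 -115.4   12.6] yaw(tool y) 1.42 z [-0.     0.174 -0.985] F [ 0.  -0.8  0.1] q [-0.35  0.58  1.92  0.25  0.72 -0.57]
((507.92156982421875, -21.18486785888672), (145.9744415283203, 81.12297821044922), 0.3932560980319977)
450 -61.4 15.8 | 480 -61.5 15.9 | 507 -61.3 16.1 | 530 -61.4 19.5 | 560 -61.2 19.7 | 125 10 [ 464. -165.] [589. -99.]
140 34 [ 429. -170.] [589. -97.]
155 292 [ 419. -175.] [598. -99.]
170 403 [ 420. -167.] [ 595. -102.]
185 121 [ 469. -161.] [ 526. -114.]
200 66 [ 469. -130.] [ 525. -117.]
215 139 [ 469. -168.] [ 545. -112.]
230 151 [ 473. -145.] [ 540. -112.]
245 122 [ 470. -155.] [ 547. -114.]
260 157 [ 470. -156.] [ 546. -115.]
275 153 [ 472. -154.] [ 549. -119.]
290 170 [ 472. -158.] [ 556. -121.]
305 128 [ 469. -175.] [ 545. -121.]
320 137 [ 469. -170.] [ 565. -103.]
```

View pics/s4.png

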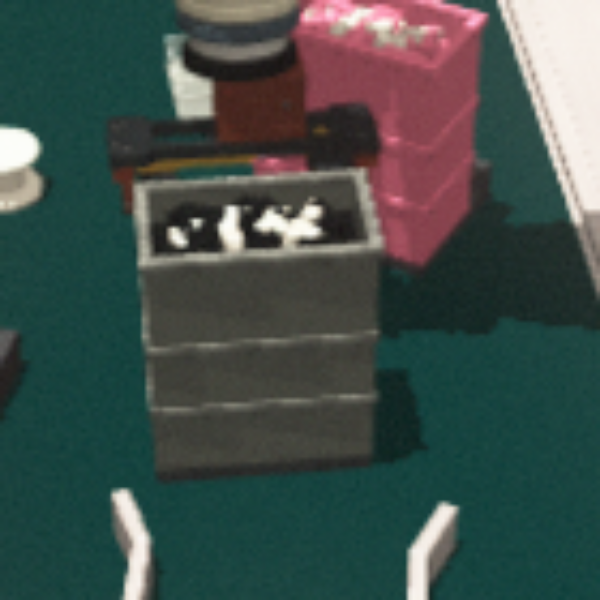

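The crate is back at its original place. It had rocked forward at the top rather than slid, and it is still standing upright. I'll lower the tip to about 13 mm actual height with more back-tilt.

Request:
servo_tool:
  steps:
    - [[0,-0.006,0],[3,0,0],1]
    - [[0,-0.002,0],[3,0,0],1]
    - [[0.001,0,-0.007],[0,0,0],1]
    - [[0,0,-0.007],[0,0,0],1]
    - [[0,0,-0.006],[0,0,0],1]
    - [[0,0,-0.005],[0,0,0],1]
    - [[0,0,-0.004],[0,0,0],1]
    - [[0,0,0],[0,0,0],1]

```text
t: 6.13
ee_pos: [507.9, -122.5, -17.3]
orientation: [-2.045, -2.099, -0.293]
ft_force: [0.1, -0.2, -1.2]
width: 87.8
grasp_force: 0.0
```

Request:
servo_tool:
  steps:
    - [[0,0.003,0],[0,0,0],1]
    - [[0,0.003,0],[0,0,0],1]
    - [[0,0.003,0],[0,0,0],1]
    - [[0,0.003,0],[0,0,0],1]
    - [[0,0.003,0],[0,0,0],1]
    - [[0,0.003,0],[0,0,0],1]
    - [[0,0.003,0],[0,0,0],1]
    - [[0,0,0],[0,0,0],1]

```text
t: 6.8
ee_pos: [509.0, -102.7, -16.1]
orientation: [-2.047, -2.102, -0.295]
ft_force: [-0.4, -3.9, 0.4]
width: 88.0
grasp_force: 1.5
```

```bash
cat >> h.py <<'E'
def front(prev=None,show=True):
    c,W=cloud("top"); a=np.radians(-8.1); A=np.array([[np.cos(a),np.sin(a)],[-np.sin(a),np.cos(a)]])
    D=(W[...,:2]-np.array([511.4,157.]))@A.T
    m=(W[...,2]>165)&(W[...,2]<190)&(abs(D[...,0])<110)&(D[...,1]<70)&(D[...,1]>-225)
    P=W[m][:,:2]; 
    # per-x-bin front edge fit, in world axes
    xs=np.arange(P[:,0].min()+8,P[:,0].max()-8,6); ys=np.array([np.max(P[abs(P[:,0]-x)<4][:,1]) for x in xs])
    k,b=np.polyfit(xs,ys,1); th=np.degrees(np.arctan(k)); f=P[P[:,1]>ys.mean()-25]; 
    xc=(np.percentile(f[:,0],.5)+np.percentile(f[:,0],99.5))/2
    fm=np.array([xc,k*xc+b]); n=np.array([-np.sin(np.radians(th)),np.cos(np.radians(th))])
    o=fm-40.8*n; print("crate yaw",th.round(2),"org",o.round(1),"dock",(A@(o-[511.4,157.])).round(1),"rel yaw",(th+8.1).round(1))
E
python3 - <<'E'
from h import *
st(); front()
E
```

```text
t 6.8 p [ 509.  -102.7  -16.1] yaw(tool y) 1.44 z [ 0.001  0.274 -0.962] F [-0.4 -3.9  0.4] q [-0.39  0.65  1.9   0.39  0.73 -0.73]
crate yaw 0.37 org [506.2 -21.5] dock [  20.  -177.4] rel yaw 8.5
```

Light 4 N contact at the expected spot: the bar. I'll push on straight.

Request:
servo_tool:
  steps:
    - [[0,0.003,0],[0,0,0],1]
    - [[-0.0001,0.004,0],[0,0,0],1]
    - [[-0.0001,0.004,0],[0,0,0],1]
    - [[-0.0001,0.004,0],[0,0,0],1]
    - [[-0.0001,0.004,0],[0,0,0],1]
    - [[-0.0001,0.004,0],[0,0,0],1]
    - [[-0.0001,0.003,0],[0,0,0],1]
    - [[0,0.001,0],[0,0,0],1]

```text
t: 7.52
ee_pos: [508.8, -76.1, -16.2]
orientation: [-2.048, -2.102, -0.295]
ft_force: [0.3, -6.8, 0.9]
width: 88.1
grasp_force: 3.4
```

```bash
python3 - <<'E'
from h import *
st(); front()
c,S=cloud("scene"); cv2.imwrite("pics/s5.png",cv2.resize(c[110:250,200:340],(600,600)))
E
```

```text
t 7.52 p [508.8 -76.1 -16.2] yaw(tool y) 1.4 z [ 0.002  0.274 -0.962] F [ 0.3 -6.8  0.9] q [-0.34  0.65  1.92  0.41  0.71 -0.7 ]
crate yaw 0.46 org [507.4   4.3] dock [  17.6 -151.7] rel yaw 8.6
```

View pics/s5.png

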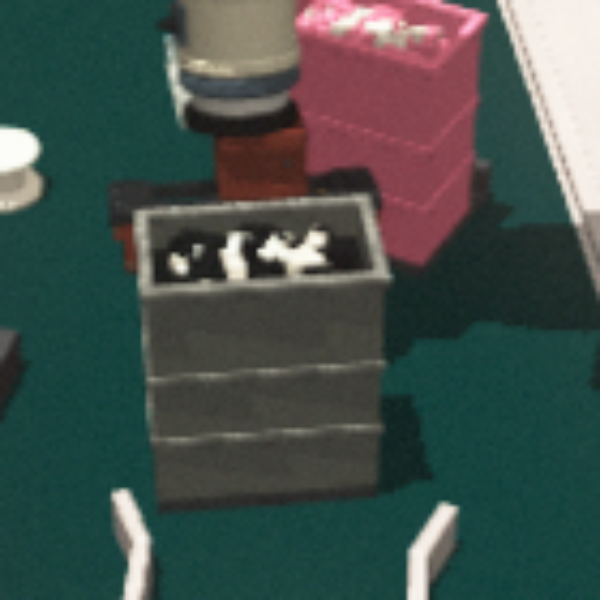

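Request:
servo_tool:
  steps:
    - [[0,0.004,0],[0,0,0],1]
    - [[-0.0001,0.005,0],[0,0,0],1]
    - [[-0.0001,0.005,0],[0,0,0],1]
    - [[-0.0001,0.005,0],[0,0,0],1]
    - [[-0.0001,0.005,0],[0,0,0],1]
    - [[-0.0001,0.005,0],[0,0,0],1]
    - [[-0.0001,0.005,0],[0,0,0],1]
    - [[-0.0001,0.005,0],[0,0,0],1]

```text
t: 8.28
ee_pos: [508.1, -37.2, -16.2]
orientation: [-2.049, -2.101, -0.296]
ft_force: [-0.2, -7.8, 1.1]
width: 87.6
grasp_force: 3.5
```

Request:
servo_tool:
  steps:
    - [[-0.0008,0.005,0],[0,0,-0.5],1]
    - [[-0.0008,0.005,0],[0,0,-0.5],1]
    - [[-0.0007,0.005,0],[0,0,-0.5],1]
    - [[-0.0007,0.005,0],[0,0,-0.5],1]
    - [[-0.0006,0.005,0],[0,0,-0.5],1]
    - [[-0.0006,0.005,0],[0,0,-0.5],1]
    - [[-0.0005,0.005,0],[0,0,-0.5],1]
    - [[-0.0005,0.003,0],[0,0,-0.5],1]

```text
t: 8.95
ee_pos: [502.7, 1.1, -16.2]
orientation: [-2.125, -2.032, -0.306]
ft_force: [0.1, -6.3, 1.5]
width: 88.0
grasp_force: 3.6
```

```bash
python3 - <<'E'
from h import *
st(); front()
E
```

```text
t 8.95 p [502.7   1.1 -16.2] yaw(tool y) -2.63 z [ 0.021  0.274 -0.962] F [ 0.1 -6.3  1.5] q [-0.21  0.62  1.99  0.49  0.62 -0.58]
crate yaw -2.5 org [506.5  82.1] dock [  5.7 -74.9] rel yaw 5.6
```

Request:
servo_tool:
  steps:
    - [[-0.0005,0.004,0],[0,0,-0.4],1]
    - [[-0.0005,0.005,0],[0,0,-0.5],1]
    - [[-0.0004,0.005,0],[0,0,-0.5],1]
    - [[-0.0004,0.005,0],[0,0,-0.5],1]
    - [[-0.0003,0.005,0],[0,0,-0.5],1]
    - [[-0.0003,0.005,0],[0,0,-0.5],1]
    - [[-0.0002,0.005,0],[0,0,-0.5],1]
    - [[-0.0002,0.005,0],[0,0,-0.5],1]

```text
t: 9.67
ee_pos: [499.8, 40.0, -16.2]
orientation: [-2.198, -1.962, -0.316]
ft_force: [-0.4, -7.9, 2.0]
width: 87.9
grasp_force: 3.8
```

Request:
servo_tool:
  steps:
    - [[-0.0001,0.005,0],[0,0,-0.5],1]
    - [[-0.0001,0.005,0],[0,0,-0.5],1]
    - [[0,0.004,0],[0,0,-0.5],1]
    - [[0.0005,0.004,0],[0,0,0],1]
    - [[0.0006,0.004,0],[0,0,0],1]
    - [[0.0004,0.003,0],[0,0,0],1]
    - [[0,0,0],[0,0,0],1]
    - [[0,0,0],[0,0,0],1]

```text
t: 10.33
ee_pos: [500.8, 65.5, -16.2]
orientation: [-2.223, -1.935, -0.32]
ft_force: [0.2, -3.9, 2.4]
width: 88.0
grasp_force: 1.7
```

```bash
python3 - <<'E'
from h import *
st(); front()
E
```

```text
t 10.33 p [500.8  65.5 -16.2] yaw(tool y) -8.01 z [ 0.046  0.272 -0.961] F [ 0.2 -3.9  2.4] q [-0.08  0.61  2.03  0.56  0.55 -0.43]
crate yaw -7.56 org [510.8 146.1] dock [  1.  -10.9] rel yaw 0.5
```

Aligned, with about 11 mm to go. I'll press home slowly.

Request:
servo_tool:
  steps:
    - [[0.0003,0.002,0],[0,0,0],1]
    - [[0.0003,0.002,0],[0,0,0],1]
    - [[0.0003,0.002,0],[0,0,0],1]
    - [[0.0002,0.0015,0],[0,0,0],1]
    - [[0.0001,0.001,0],[0,0,0],1]
    - [[0.0001,0.001,0],[0,0,0],1]
    - [[0.0001,0.001,0],[0,0,0],1]
    - [[0,0,0],[0,0,0],1]

```text
t: 11.05
ee_pos: [502.2, 75.6, -16.2]
orientation: [-2.224, -1.935, -0.32]
ft_force: [-0.7, -7.3, 2.6]
width: 88.0
grasp_force: 3.6
```

Request:
servo_tool:
  steps:
    - [[0.0001,0.001,0],[0,0,0],1]
    - [[0,0.0005,0],[0,0,0],1]
    - [[0,0.0005,0],[0,0,0],1]
    - [[0,0.0005,0],[0,0,0],1]
    - [[0,0.0005,0],[0,0,0],1]
    - [[0,0,0],[0,0,0],1]
    - [[0,0,0],[0,0,0],1]
    - [[0,0,0],[0,0,0],1]

```text
t: 11.72
ee_pos: [502.4, 76.3, -16.3]
orientation: [-2.226, -1.937, -0.319]
ft_force: [-4.6, -24.8, 9.6]
width: 88.0
grasp_force: 12.3
```

```bash
python3 - <<'E'
from h import *
st(); front()
E
```

```text
t 11.72 p [502.4  76.3 -16.3] yaw(tool y) -8.02 z [ 0.047  0.269 -0.962] F [ -4.6 -24.8   9.6] q [-0.06  0.61  2.03  0.56  0.54 -0.4 ]
crate yaw -7.04 org [513.1 155.9] dock [ 1.8 -0.8] rel yaw 1.1
```

Force rose to 25 N with no further motion, so the crate is home. I'll retract, rise, level and close the fingers.

Request:
servo_tool:
  steps:
    - [[-0.0005,-0.003,0],[0,0,0],1]
    - [[-0.002,-0.015,0],[0,0,0],1]
    - [[-0.003,-0.02,0],[0,0,0],1]
    - [[-0.003,-0.02,0.005],[0,0,0],1]
    - [[0,0,0.03],[0,0,0],1]
    - [[0,0,0.04],[0,0,0],-1]
    - [[0,0,0.04],[0,0,0],-1]
    - [[0,0,0.04],[-3,0,0],-1]

```text
t: 12.43
ee_pos: [492.4, 20.2, 139.5]
orientation: [-2.257, -1.96, -0.269]
ft_force: [1.2, -0.3, 0.2]
width: 71.1
grasp_force: 0.0
```

Request:
servo_tool:
  steps:
    - [[0,0,0.04],[-3,0,0],-1]
    - [[0,0,0.04],[-4,0,0],-1]
    - [[0,0.02,0.01],[-3,0,0],-1]
    - [[0.008,0.035,0],[-3,0,0],-1]
    - [[0.008,0.035,0],[0,0,0],-1]
    - [[0.008,0.035,0],[0,0,0],-1]
    - [[0.008,0.035,0],[0,0,0],-1]
    - [[0,0.03,0],[0,0,0],-1]

```text
t: 13.1
ee_pos: [525.8, 213.8, 228.6]
orientation: [2.338, 2.05, 0.049]
ft_force: [0.7, -0.9, -0.9]
width: 18.0
grasp_force: 0.0
```

```bash
python3 - <<'E'
from h import *
st(); front()
E
```

```text
t 13.1 p [525.8 213.8 228.6] yaw(tool y) -7.54 z [ 0.045 -0.003 -0.999] F [ 0.7 -0.9 -0.9] q [ 0.38  0.28  1.75 -0.02  1.07  0.52]
crate yaw 11.63 org [525.2 143.3] dock [ 15.6 -11.7] rel yaw 19.7
```

Request:
servo_tool:
  steps:
    - [[0.002,0.02,0],[0,2.6,0],-1]
    - [[0.002,0.03,0],[0,0,0],-1]
    - [[0.002,0.025,0],[0,0,0],-1]
    - [[0,0.008,-0.02],[0,0,0],-1]
    - [[0,0,-0.03],[0,0,0],-1]
    - [[0,0,-0.02],[0,0,0],-1]
    - [[0,0,0],[0,0,0],-1]
    - [[0,0,0],[0,0,0],-1]

```text
t: 13.82
ee_pos: [530.3, 293.6, 157.7]
orientation: [2.362, 2.069, -0.01]
ft_force: [-0.8, 0.0, -0.2]
width: 0.6
grasp_force: 0.0
```

```bash
python3 - <<'E'
from h import *
o,R=st(); front(); print(o["width"])
c,S=cloud("scene"); p=o["ee_pos"]
m=(abs(S[...,0]-p[0])<30)&(abs(S[...,1]-p[1])<25)
for z in range(100,260,6):
    s=m&(abs(S[...,2]-z)<3)
    if s.sum()>2: print(z,s.sum(),S[s].min(0).round(0)[:2],S[s].max(0).round(0)[:2],c[s].mean(0).round(0))
cv2.imwrite("pics/s6.png",cv2.resize(c[220:320,200:320],(720,600)))
E
```

```text
t 13.82 p [530.3 293.6 157.7] yaw(tool y) -7.56 z [-0.004 -0.005 -1.   ] F [-0.8  0.  -0.2] q [ 0.49  0.44  1.69 -0.    1.02  0.62]
crate yaw -6.99 org [512.8 156.3] dock [ 1.5 -0.5] rel yaw 1.1
0.5881243374795823
106 20 [500. 271.] [560. 316.] [134. 169. 180.]
112 96 [500. 272.] [560. 318.] [119. 152. 164.]
118 25 [508. 293.] [557. 317.] [74. 83. 87.]
124 58 [509. 287.] [557. 319.] [69. 75. 78.]
130 108 [517. 292.] [549. 318.] [31. 33. 36.]
136 31 [522. 294.] [547. 318.] [29. 31. 33.]
190 7 [527. 303.] [541. 306.] [35. 41. 56.]
196 19 [524. 302.] [543. 308.] [30. 36. 57.]
202 19 [524. 300.] [543. 307.] [28. 34. 54.]
208 20 [524. 301.] [543. 310.] [28. 34. 58.]
214 21 [525. 304.] [543. 308.] [29. 34. 56.]
220 18 [525. 303.] [542. 309.] [27. 34. 57.]
226 24 [524. 304.] [544. 308.] [29. 36. 58.]
232 25 [523. 303.] [544. 309.] [25. 31. 55.]
238 27 [523. 304.] [546. 308.] [26. 32. 55.]
244 26 [523. 300.] [546. 309.] [26. 31. 54.]
250 28 [520. 301.] [548. 309.] [27. 33. 57.]
256 17 [521. 305.] [548. 310.] [27. 31. 51.]
```

View pics/s6.png

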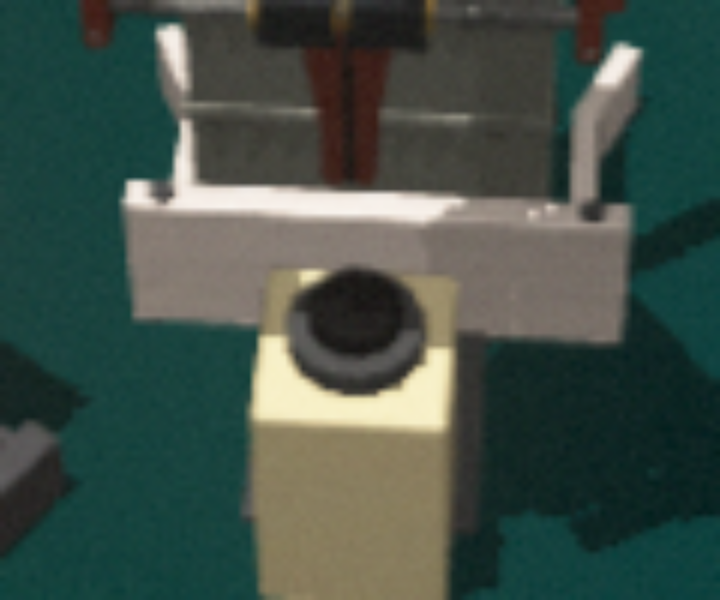

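The crate is home against the stop. The tip is at z≈188 (TCP + 30), about 12 mm short of the button in y. I'll centre over it and come down to just above.

Request:
servo_tool:
  steps:
    - [[0.002,0.008,0],[0,0,0],-1]
    - [[0,0.004,-0.01],[0,0,0],-1]
    - [[0,0,-0.015],[0,0,0],-1]
    - [[0,0,-0.01],[0,0,0],-1]
    - [[0,0,-0.008],[0,0,0],-1]
    - [[0,0,-0.004],[0,0,0],-1]
    - [[0,0,0],[0,0,0],-1]
    - [[0,0,0],[0,0,0],-1]

```text
t: 14.58
ee_pos: [533.6, 306.1, 111.6]
orientation: [2.361, 2.068, -0.004]
ft_force: [0.7, -0.5, 0.1]
width: 0.5
grasp_force: 0.0
```

Request:
servo_tool:
  steps:
    - [[0,0,-0.002],[0,0,0],-1]
    - [[0,0,-0.002],[0,0,0],-1]
    - [[0,0,-0.002],[0,0,0],-1]
    - [[0,0,-0.002],[0,0,0],-1]
    - [[0,0,-0.0015],[0,0,0],-1]
    - [[0,0,-0.001],[0,0,0],-1]
    - [[0,0,0],[0,0,0],-1]
    - [[0,0,0],[0,0,0],-1]

```text
t: 15.25
ee_pos: [533.6, 306.1, 101.1]
orientation: [2.361, 2.068, -0.004]
ft_force: [-0.5, 0.1, -0.1]
width: 0.0
grasp_force: 0.0
```

Request:
servo_tool:
  steps:
    - [[0,0,-0.001],[0,0,0],-1]
    - [[0,0,-0.001],[0,0,0],-1]
    - [[0,0,-0.001],[0,0,0],-1]
    - [[0,0,-0.001],[0,0,0],-1]
    - [[0,0,-0.001],[0,0,0],-1]
    - [[0,0,-0.001],[0,0,0],-1]
    - [[0,0,0],[0,0,0],-1]
    - [[0,0,0],[0,0,0],-1]

```text
t: 15.92
ee_pos: [533.8, 306.2, 95.4]
orientation: [2.361, 2.068, -0.003]
ft_force: [-0.2, -0.0, 4.0]
width: 0.7
grasp_force: 2.1
```

Request:
servo_tool:
  steps:
    - [[0,0,-0.001],[0,0,0],-1]
    - [[0,0,-0.001],[0,0,0],-1]
    - [[0,0,-0.001],[0,0,0],-1]
    - [[0,0,-0.0005],[0,0,0],-1]
    - [[0,0,0],[0,0,0],-1]
    - [[0,0,0],[0,0,0],-1]
    - [[0,0,0],[0,0,0],-1]
    - [[0,0,0],[0,0,0],-1]

```text
t: 16.58
ee_pos: [533.9, 306.3, 94.0]
orientation: [2.361, 2.068, -0.002]
ft_force: [-6.6, -2.1, 21.0]
width: 0.7
grasp_force: 11.0
```

21 N against the hard stop: the button is fully down. I'll release and rise clear.

Request:
servo_tool:
  steps:
    - [[0,0,0.005],[0,0,0],-1]
    - [[0,0,0.01],[0,0,0],-1]
    - [[0,0,0.025],[0,0,0],-1]
    - [[0,0,0.035],[0,0,0],-1]
    - [[0,0,0.035],[0,0,0],-1]
    - [[0,0,0.02],[0,0,0],-1]
    - [[0,0,0],[0,0,0],-1]
    - [[0,0,0],[0,0,0],-1]

```text
t: 17.25
ee_pos: [533.9, 306.3, 222.7]
orientation: [2.361, 2.068, -0.001]
ft_force: [0.0, -0.5, -0.5]
width: 0.8
grasp_force: 0.0
```

```bash
python3 - <<'E'
from h import *
st(); front()
c,S=cloud("scene"); print(rect(S,380,435,405,450,125,145))
W0=np.load("scene0.npz")["W"]
d=abs(S[...,2]-W0[...,2]); d[np.isnan(d)]=0
n,l,s,cc=cv2.connectedComponentsWithStats((d>15).astype(np.uint8))
print([(x[:5].tolist()) for x in s[1:] if x[4]>40])
E
```

```text
t 17.25 p [533.9 306.3 222.7] yaw(tool y) -7.57 z [ 0.001 -0.003 -1.   ] F [ 0.  -0.5 -0.5] q [ 0.5   0.38  1.62 -0.    1.14  0.64]
crate yaw -7.25 org [512.7 155.9] dock [ 1.5 -0.9] rel yaw 0.8
(180, array([533.2, 309.9, 131.4]), array([533. , 307.4]), array([33.4, 33.7]), 11.7)
[[204, 0, 263, 253, 32794], [470, 0, 42, 167, 4800]]
```

```bash
python3 -c "
from workcell import close_job
print(close_job())"
```

```text
the job is handed in; nothing more can be done
None
```

The crate is in the dock against the stop and the button was pressed fully down and released. I handed the job in at about 17 s, but my first push touched the crate too high and rocked its top about 16 mm before it settled back; the push that docked it was low on the foot bar.

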